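# Press a plug mat home on a tube rack with a hand-cranked screw press

### The arm

A 6-joint arm with a two-finger parallel gripper is mounted at the origin on the work surface. World frame = base frame: x ahead of the robot, y to its left, z up, the work surface at z = 0. Lengths are in mm, angles in degrees, forces in N, time in s.
With the tool pointing down it reaches from about 300 to 850 mm from the base axis. Payload 4.2 kg.
Tool frame: the origin (TCP) lies between the finger pads; the fingertips stand 8 mm ahead of it and the grasp point (between the pads) lies 11 mm behind it; x points along the fingers, y is the direction in which the jaws open and shut, and the axes are right-handed (so a half turn about x gives the same grasp; the last joint's range is limited). The gripper opens to 91 mm and grips with 3 to 60 N. Pads are 32 mm wide; open, the fingers measure 118 mm over their backs; the gripper's body (76 mm by 178 mm) begins 60 mm behind the grasp point.
Start: joints at [66.406, 18.312, 89.639, -0, 72.044, -1.146], TCP at [219.569, 531.443, 221.976] pointing down, gripper open.
Joint ranges: [-177.97, 177.97], [-48.28, 115.42], [12.27, 149.76], [-77.06, 257.06], [2.81, 150.46], [-146.56, 146.56]. Speed limits (degrees/s): [147.25, 147.25, 180, 180, 180, 180].

### API

Orientations are given as [roll, pitch, yaw] about the fixed x, y, z axes, in that order (R = Rz(yaw) Ry(pitch) Rx(roll)).
In Python, from workcell import env gives the robot as it stands.
- The arm moves only by the tool arm_command, never from a script. Its arguments are lists of equal length, an entry for each row: "slide": the shift along the tool's x, y, z in cm, a list of three; "turn": the turn, a rotation vector about the tool's x, y, z in rad, a list of three; "grip": the closure in counts, from 0 (fully open) to 255 (shut). A call has 1 to 20 rows; each row is the pose to reach, as a shift and turn from the pose commanded when the call began, along the tool's axes at that moment; what a row does not reach only later rows make up. A row lasts 1/12 s, in which the tool goes at most 41.7 mm and 7.16 degrees, less where a joint would pass 70% of its speed; a pose out of reach is approached as far as the arm can. A call with a gripper value outside its range is refused whole. The fingers move at their own pace and stop on an object; "newtons" is the grip in N (left out, the last holds). Time passes only in rows, so rows that repeat a pose let the fingers close. It gives the time, the measured TCP pose, the force and the opening at its end, in the units of the state.
- env.state(): the state, without advancing time (a new reading comes with each control period).
- env.grab_frame(name): name is "side" or "top"; returns (picture, depth): 420x560x3 uint8, red, green, blue; 420x560 float32, mm along the optical axis (not along the pixel's ray), 0 where there is no reading.
- env.calibration(name): a dict with "K" (3x3 intrinsics, pixels), "camera_from_world" (4x4, takes a point from world to camera coordinates). Camera axes: x right, y up, looking along -z (the intrinsics and any distortion apply to the point x, -y, -z); pixel columns grow to the right and rows downward; lengths in mm; the calibration is good to about 2 mm. A picture is of the moment at which its call begins. calibration takes no time and is no camera call.
- env.job_done(): hands the job in, once; it reports no verdict.
Trained networks look in the newest picture that a camera, given by its name, has taken for a name from the list of things; names that differ only in an ending like _2 or _b are one class to them, and where a whole thing is asked for, a point or a joint stands for the part that bears it (a point fixed in the world has none). Each returns a list of dicts, best first, with "p" (0 to 1); they miss things now and then, are a little off and sometimes report something else, mostly with a low value. They report only what shows in the picture. A call takes as long as a camera call. They do not tell look-alikes from the thing itself.
- env.search_frame(camera, label): "point" ([x, y, z] in mm, in world coordinates, good to about 4 mm: the middle of the surface that is visible of it).
The state is a dict: "time_s": time; "qpos": joint angles; "qvel": joint speeds; "effort": joint torques, N m; "ee_pos": TCP position; "ee_rot": TCP orientation; "force": force on the tool from outside, world axes, zero at the start; "torque": the same for the moment, N m; "gripper_width": finger opening in mm.
Only numpy, scipy, OpenCV 4.12 (cv2) and the standard library are available. Lean on these libraries where they do the work, as an engineer would, in place of code of your own. Each camera call takes 0.05 s, during which the arm holds its last target.

### The job

Push the loading tray of the small bench press fully in, then take the crank by its revolving grip and wind the press down (clockwise from above) until you feel the plug mat bottom on the tubes and the crank takes about 8 N at the grip; no more, or tubes crack. Then wind it back up a good half turn, so that the platen stands clear of the mat, and let go. Keep hold of the grip whenever the crank is turning, leave the capped rack in the press, and do not disturb the cups, bottle and tube box around it.

Things in the scene. Friction and masses are not known exactly. Their poses are not given: they have to be found in the camera images.
- press: Grey steel bench screw press, fixed; place and yaw vary. Base 215 x 230 x 18 mm, two 22 mm columns at local y = +-93 mm, crosshead 52 mm deep (local x), 225 mm wide, 128 to 158 mm above the table, with a flat nut to 166 mm on it. Origin on the table, on the vertical spindle axis; x points from the loading side, where the tray comes out, to the rear; z up.
- tray (a joint): Loading tray, aluminium, sliding level along the press's local x between two rails: 0 = fully out, 0.090 m = fully in, against its stop, the rack then being right under the platen. Friction about 3 N; it stays where it is left.
- tray_knob (a point): Centre of the upright black round knob, 20 mm in diameter, 38 mm tall, on a 30 mm wide, 5 mm thick tongue at the tray's outer end (tongue top 19 mm below this point). It moves with the tray and is 108 mm before the spindle axis when the tray is fully in. Free all round, to be gripped or pushed from above.
- crank (a joint): Crank turning about the spindle axis, rad, 0 at the start, growing clockwise from above. A clockwise turn lowers crank, grip and platen together by 20 mm (3.18 mm/rad). At the grip it takes 1 N to run free and 4.5 N to push the mat in; once that bottoms the load climbs steeply, about 5 N more at the grip for 0.1 rad (110 N at the platen). The turns needed (1.0 to 1.5) vary with bed and tubes.
- sleeve: Revolving grip of the crank: upright black plastic sleeve, 27 mm in diameter, 68 mm tall, spinning freely on its pin: a hand goes round without turning. Origin at its centre, 70 mm from the spindle axis, 264 mm above the table at the start, within 1.2 rad of straight behind the spindle. Crank arm 37 mm below the origin; hub of 17 mm radius on the spindle axis, its top 28 mm below it; free above.
- platen: Steel pressing plate under the crosshead, 88 x 126 x 12 mm, origin at the centre of its flat lower face, z up; 102 mm above the table at the start. It goes up and down with the spindle.
- rack: White rack of 48 tubes, 85.5 mm (local x) x 127.8 mm, 0.45 kg loaded, lying loosely in the tray (1.5 to 3 mm play). Origin at the centre of its underside, z up. The tubes' rims stand 34 to 37 mm above it, as tubes of different makes are used; the mat on them is 4 mm thick.
- mat (a joint): How far the dark rubber plug mat (a 78 x 119 mm sheet, 4 mm thick, with a plug for each of the 48 tubes) is pushed down on the rack: 0 = plugs only entered, 0.005 m = home, its sheet resting on all the rims. Pushing it in takes 80 N and it stays where it is. To bed well it needs more than 120 N from the platen (6.5 N at the grip); over 260 N (12 N at the grip) cracks tubes.
- cup_a: Bystander: specimen cup with an orange screw lid, 61 mm in diameter, 72 mm tall, origin at the centre of its underside.
- cup_b: Bystander: another such specimen cup, origin at the centre of its underside.
- alcohol: Bystander: white plastic bottle, 60 mm in diameter, 170 mm tall, origin at the centre of its underside.
- tube_box: Bystander: low green box of tubes, 130 x 130 x 50 mm, origin at the centre of its underside.
There are look-alikes about, which are no part of the job. Leave any orange or purple look-alike of the rack alone.

How it is judged:
By the outcome, as a careful person would: the job done as asked, in the order asked, and still so for the second after the job is handed in, with the robot touching nothing.
It also fails if it takes over 72 s, if anything falls off the work surface, if the arm or the gripper's body presses on something with over 40 N, if the wrist force passes 120 N, or if a joint passes its speed limit or range.

## Working session

There is one attempt and no reset: what is moved stays moved. The work goes in short steps, Python scripts to look and compute and a tool call to move; the robot and the scene stay as the last step left them, time stands still between calls to the robot, and variables do not carry over. Pictures are saved under pics/ and viewed, and the job is handed in when it is done.

Besides the shell and the picture viewer there is one more tool, called after "Request:" as a command line: name --argument value ..., lists and objects as JSON in quotes. arm_command: Moves the arm, as the interface text tells. Its arguments: {"type":"object","properties":{"slide":{"type":"array","items":{"type":"array","items":{"type":"number"}}},"turn":{"type":"array","items":{"type":"array","items":{"type":"number"}}},"grip":{"type":"array","items":{"type":"number"}},"newtons":{"type":"number"}},"required":["slide","turn","grip"]}

```bash
mkdir -p pics; ls
cat > h.py <<'E'
import numpy as np, cv2
from workcell import env
def shot(cam,name):
    im,d=env.grab_frame(cam); cv2.imwrite(f'pics/{name}.png',im[:,:,::-1]); np.save(f'pics/{name}.npy',d); return im,d
def w(cam,u,v,d):
    c=env.calibration(cam); K=np.array(c['K']); T=np.linalg.inv(np.array(c['camera_from_world']))
    u=np.asarray(u,float);v=np.asarray(v,float)
    x=(u-K[0,2])/K[0,0]*d; y=(v-K[1,2])/K[1,1]*d
    P=np.stack([x,-y,-d,np.ones_like(d)],-1); return (P@T.T)[...,:3]
def px(cam,p):
    c=env.calibration(cam); K=np.array(c['K']); q=np.array(c['camera_from_world'])@np.append(p,1)
    return (K[0,0]*q[0]/-q[2]+K[0,2], K[1,1]*-q[1]/-q[2]+K[1,2])
E
python3 - <<'E'
from h import *
print({k:v for k,v in env.calibration('top').items()})
print({k:v for k,v in env.calibration('side').items()})
shot('top','t0');shot('side','s0')
for l in ['press','tray_knob','sleeve','crank','rack']:
    for c in ['top','side']: print(l,c,[(np.round(r['point']),round(r['p'],2),np.round(px(c,r['point']))) for r in env.search_frame(c,l)][:4])
print(env.state())
E
```

```text
pics
{'K': array([[530.32855772,   0.        , 271.69369412],
       [  0.        , 530.32855772, 205.81213519],
       [  0.        ,   0.        ,   1.        ]]), 'camera_from_world': array([[-7.24309387e-03, -9.99916195e-01, -1.07303615e-02,
         3.17027502e+01],
       [ 9.97747256e-01, -7.94222762e-03,  6.66133181e-02,
        -5.91040425e+02],
       [-6.66929586e-02, -1.02237022e-02,  9.97721166e-01,
        -1.55696618e+03],
       [ 0.00000000e+00,  0.00000000e+00,  0.00000000e+00,
         1.00000000e+00]])}
{'K': array([[503.0573367 ,   0.        , 281.02139159],
       [  0.        , 503.0573367 , 216.0074287 ],
       [  0.        ,   0.        ,   1.        ]]), 'camera_from_world': array([[ 8.62218151e-01, -5.06477940e-01, -7.74318557e-03,
        -4.87398242e+02],
       [ 3.76628053e-01,  6.30792369e-01,  6.78418969e-01,
        -3.62307879e+02],
       [-3.38719899e-01, -5.87861450e-01,  7.34634430e-01,
        -1.51098627e+03],
       [ 0.00000000e+00,  0.00000000e+00,  0.00000000e+00,
         1.00000000e+00]])}
press top [(array([578.,  87., 117.]), 0.97, ar
[... 914 characters left out ...]
), (array([551., -10.,  84.]), 0.67, array([279., 248.]))]
{'time_s': 0.6, 'qpos': array([ 6.64070228e+01,  1.83099306e+01,  8.96395833e+01, -2.22835147e-03,
        7.20453388e+01, -1.14433889e+00]), 'qvel': array([ 0.12122462, -0.08212326, -0.00032165, -0.02901453, -0.04033247,
       -0.10889846]), 'effort': array([ 2.84660913e-03, -4.12117839e+01, -2.32141632e+01,  7.29067437e-02,
        3.78038571e-02, -3.81761140e-05]), 'ee_pos': array([219.56261644, 531.42963496, 221.99172629]), 'ee_rot': array([66.47155524, 89.99443325, 44.0236038 ]), 'force': array([ 0.29917396, -0.1020058 , -0.13886432]), 'torque': array([ 0.03368366,  0.02943154, -0.01487105]), 'gripper_width': 90.96996619551146}
```

Run:
```python
import cv2,numpy as np
t=cv2.imread('pics/t0.png');s=cv2.imread('pics/s0.png')
cv2.imwrite('pics/t0c.png',cv2.resize(t[150:310,140:340],None,fx=4,fy=4)[:600])
cv2.imwrite('pics/s0c.png',cv2.resize(s[140:320,160:380],None,fx=3.3,fy=3.3))
```

```text
(no output)
```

View pics/t0.png

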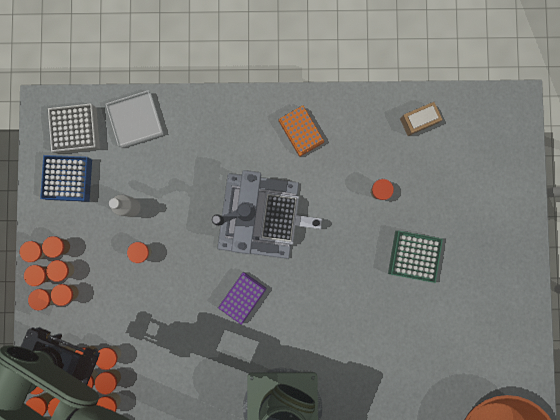

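View pics/s0.png

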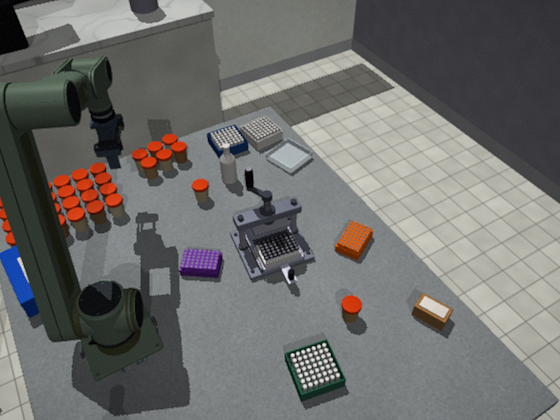

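```bash
ls pics
```

```text
s0.npy
s0.png
s0c.png
t0.npy
t0.png
t0c.png
```

View pics/t0c.png

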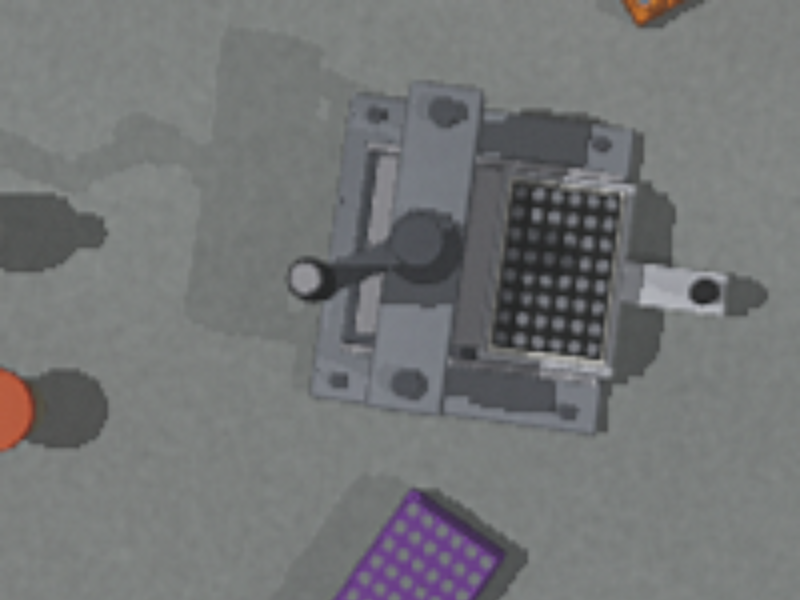

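View pics/s0c.png

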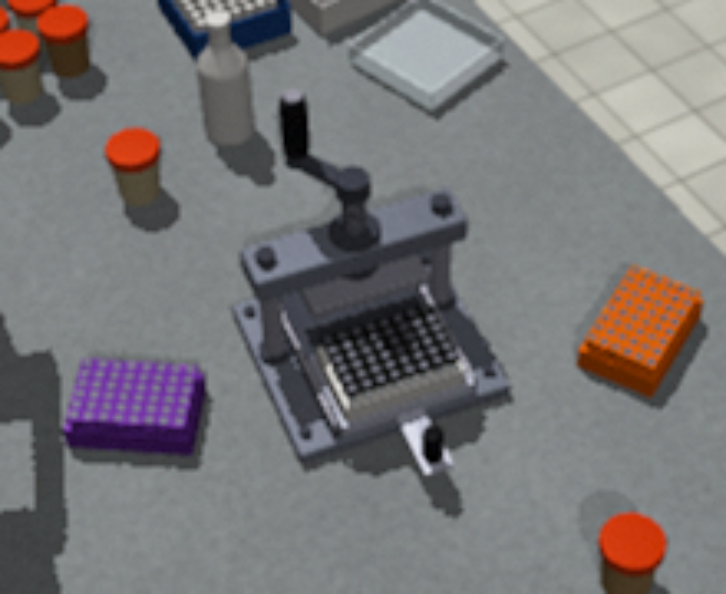

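The only press is at top px (250,209): sleeve (218,219), hub (245,210), knob (316,223). The orange (302,131) and purple (243,298) racks are look-alikes outside the press. Next I'll fit the geometry from depth.

Run:
```python
from h import *
for cam in ['top','side']:
    d=np.load(f'pics/{cam[0]}0.npy'); V,U=np.mgrid[:420,:560]; P=w(cam,U,V,d); P[d==0]=np.nan
    def sel(x0,x1,y0,y1,z0,z1):
        m=(P[...,0]>x0)&(P[...,0]<x1)&(P[...,1]>y0)&(P[...,1]<y1)&(P[...,2]>z0)&(P[...,2]<z1); return P[m]
    ch=sel(440,720,30,170,148,165)
    if len(ch):
        r=cv2.minAreaRect(ch[:,:2].astype(np.float32)); print(cam,'crosshead',r,np.median(ch[:,2]),len(ch))
    for n,b in dict(sleeve=(500,580,130,190,290,310),sleeveall=(500,580,130,190,240,310),hub=(540,610,80,125,222,250),knob=(500,600,-80,-20,25,80),knobtop=(500,600,-80,-20,50,80),base=(440,720,-50,220,12,24)).items():
        q=sel(*b); 
        if len(q): print(cam,n,len(q),q.mean(0).round(1),q.min(0).round(1),q.max(0).round(1)); 
        if n in('base',) and len(q): print(cv2.minAreaRect(q[:,:2].astype(np.float32)))
    t=sel(200,400,-300,0,-20,20);print('table',np.median(t[:,2]) if len(t) else None)
```

```text
top crosshead ((568.1131591796875, 96.44532775878906), (52.73768997192383, 224.69410705566406), 82.04951477050781) 158.02297184906456 1257
top sleeve 82 [541.4 159.8 300.3] [529.4 148.4 290.2] [553.8 171.  308.1]
top sleeveall 106 [540.8 158.  293.9] [529.4 147.8 247.9] [554.4 171.  308.1]
top hub 178 [565.4 101.  233.7] [549.1  80.6 222.3] [584.8 124.9 241.3]
top knob 291 [550.  -46.6  49.7] [500.8 -79.4  26.9] [599.4 -20.   80. ]
top knobtop 95 [556.6 -30.9  70.3] [500.8 -46.9  50.5] [599.4 -20.   80. ]
top base 1369 [562.7  76.8  18. ] [442.1 -48.9  12. ] [700.7 190.9  24. ]
((569.95458984375, 70.066162109375), (228.27291870117188, 248.6309814453125), 86.18801879882812)
table -0.02447893303519777
side crosshead ((567.4994506835938, 89.32003021240234), (58.008277893066406, 223.9046630859375), 81.9399185180664) 156.93410434390967 762
side sleeve 48 [541.5 153.2 298.1] [529.5 142.4 290.1] [553.6 169.1 305.7]
side sleeveall 145 [539.7 149.7 277.4] [529.2 139.2 240.4] [553.8 169.1 305.7]
side hub 94 [564.1  97.5 231.7] [545.4  80.1 222.4] [586.  123.8 240.4]
side knob 441 [550.2 -41.7  54.1] [500.  -79.6  27. ] [599.5 -20.2  80. ]
side knobtop 238 [552.4 -35.2  65.8] [500.  -53.7  50.1] [599.5 -20.2  80. ]
side base 760 [532.7  34.5  17.6] [440.3 -49.6  12. ] [685.1 185.   23.9]
((564.6449584960938, 62.44709777832031), (221.31222534179688, 231.93043518066406), 82.23182678222656)
table -0.477449249731535
```

```bash
cat >> h.py <<'E'
from scipy.spatial.transform import Rotation as Ro
def R(s): return Ro.from_euler('xyz',s['ee_rot'],degrees=True)
E
python3 - <<'E'
from h import *
yaw=np.radians(82);ex=np.array([np.cos(yaw),np.sin(yaw)]);ey=np.array([-ex[1],ex[0]]);o=np.array([568.1,94.5])
for cam in ['top','side']:
    im=cv2.imread(f'pics/{cam[0]}0.png').astype(int)
    d=np.load(f'pics/{cam[0]}0.npy'); V,U=np.mgrid[:420,:560]; P=w(cam,U,V,d)
    L=np.stack([(P[...,:2]-o)@ex,(P[...,:2]-o)@ey,P[...,2]],-1)
    br=im.max(-1)
    m=(L[...,0]>-185)&(L[...,0]<-110)&(abs(L[...,1])<14)&(L[...,2]>24)&(br<75)
    q=L[m];print(cam,'knob',len(q),np.percentile(q,[2,50,98],axis=0).round(1).tolist(), q[q[:,2]>q[:,2].max()-8].mean(0).round(1))
    print('   px',U[m].mean(),V[m].mean(), U[m].min(),U[m].max(),V[m].min(),V[m].max())
    m=(L[...,0]>-185)&(L[...,0]<-100)&(abs(L[...,1])<20)&(L[...,2]>15)&(br>150)
    q=L[m];print(cam,'tongue',len(q),np.percentile(q,[2,50,98],axis=0).round(1).tolist())
s=env.state();print(R(s).as_matrix().round(4))
Rt=np.array([[0,ey[0],0],[0,ey[1],0],[-1,0,0.]]);Rt[:,2]=np.cross(Rt[:,0],Rt[:,1])
for sg in (1,-1):
    T=Rt@np.diag([1,sg,sg]); print((R(s).inv()*Ro.from_matrix(T)).as_rotvec())
E
```

```text
top knob 36 [[-126.7, -13.7, 76.2], [-116.5, -0.4, 81.9], [-110.4, 12.2, 86.6]] [-118.6   -1.4   83.2]
   px 289.05555555555554 217.58333333333334 286 292 213 223
top tongue 110 [[-183.8, -13.3, 31.1], [-168.5, 0.5, 37.8], [-153.0, 13.8, 45.1]]
side knob 33 [[-182.0, -13.2, 34.4], [-125.2, -0.2, 80.7], [-111.7, 12.6, 86.9]] [-122.     1.2   83. ]
   px 281.969696969697 254.66666666666666 277 288 249 275
side tongue 50 [[-181.3, -11.1, 30.2], [-162.4, 4.6, 36.7], [-150.6, 13.5, 42.9]]
[[ 1.000e-04  3.818e-01  9.242e-01]
 [ 1.000e-04  9.242e-01 -3.818e-01]
 [-1.000e+00  1.000e-04  0.000e+00]]
[-1.82296065e+00  1.08593734e-04 -2.75744117e-05]
[ 1.31863200e+00 -2.57362667e-05 -1.01354739e-04]
```

Run:
```python
from h import *
yaw=np.radians(82);ex=np.array([np.cos(yaw),np.sin(yaw)]);ey=np.array([-ex[1],ex[0]]);o=np.array([568.1,94.5])
for cam in ['top','side']:
    im=cv2.imread(f'pics/{cam[0]}0.png').astype(int)
    d=np.load(f'pics/{cam[0]}0.npy'); V,U=np.mgrid[:420,:560]; P=w(cam,U,V,d)
    L=np.stack([(P[...,:2]-o)@ex,(P[...,:2]-o)@ey,P[...,2]],-1)
    br=im.max(-1)
    for n,m in dict(knob=(br<70)&(L[...,2]>35),tongue=(br>140)&(L[...,2]>15)&(L[...,2]<60)).items():
        m=m&(L[...,0]>-225)&(L[...,0]<-150)&(abs(L[...,1])<22)
        q=L[m];print(cam,n,len(q),np.percentile(q,[2,50,98],axis=0).round(1).tolist())
        if n=='knob':
            t=q[q[:,2]>np.percentile(q[:,2],95)-6];print('  top',t.mean(0).round(1),t.min(0).round(1),t.max(0).round(1))
```

```text
top knob 31 [[-205.0, -5.1, 65.6], [-196.3, 2.9, 76.3], [-188.5, 9.5, 80.5]]
  top [-196.3    2.    77.3] [-205.2   -5.4   74. ] [-187.7    9.6   81.3]
top tongue 155 [[-211.9, -13.6, 30.8], [-174.7, 1.3, 37.5], [-153.1, 15.0, 45.6]]
side knob 59 [[-211.1, -9.1, 36.7], [-205.7, -0.1, 69.7], [-181.2, 8.2, 80.0]]
  top [-201.4   -1.    74.9] [-210.    -9.3   72.1] [-190.4    8.3   80.8]
side tongue 83 [[-213.4, -16.8, 29.9], [-173.6, 5.6, 36.7], [-151.9, 13.5, 48.3]]
```

Request:
arm_command --slide '[[-4,0,0],[-8,0,0],[-12.8,0,0],[-12.8,-46.25,53.84],[-12.8,-46.25,53.84],[-12.8,-46.25,53.84],[-12.8,-46.25,53.84],[-12.8,-46.25,53.84],[-12.8,-46.25,53.84],[-12.8,-46.25,53.84],[-12.8,-46.25,53.84],[-12.8,-46.25,53.84],[-12.8,-46.25,53.84],[-12.8,-46.25,53.84],[-12.8,-46.25,53.84],[-12.8,-46.25,53.84],[-12.8,-46.25,53.84],[-12.8,-46.25,53.84],[-12.8,-46.25,53.84],[-12.8,-46.25,53.84]]' --turn '[[0.12,0,0],[0.24,0,0],[0.36,0,0],[0.48,0,0],[0.6,0,0],[0.72,0,0],[0.84,0,0],[0.96,0,0],[1.08,0,0],[1.2,0,0],[1.319,0,0],[1.319,0,0],[1.319,0,0],[1.319,0,0],[1.319,0,0],[1.319,0,0],[1.319,0,0],[1.319,0,0],[1.319,0,0],[1.319,0,0]]' --grip '[0,0,0,0,0,0,0,0,0,0,0,0,0,0,0,0,0,0,0,0]' --newtons 20

```text
time_s: 2.27
ee_pos: [540.4, -102.4, 350.1]
ee_rot: [118.6, 90.0, 20.6]
force: [0.9, 1.2, 0.7]
gripper_width: 91.2
```

Request:
arm_command --slide '[[4,0,0],[8,0,0],[12,0,0],[16,0,0],[20,0,0],[24,0,0],[24,0,0],[24,0,0]]' --turn '[[0,0,0],[0,0,0],[0,0,0],[0,0,0],[0,0,0],[0,0,0],[0,0,0],[0,0,0]]' --grip '[0,0,0,0,0,0,0,0]'

```text
time_s: 2.93
ee_pos: [538.9, -100.1, 108.9]
ee_rot: [-94.9, 89.8, 167.0]
force: [-0.0, -0.7, 0.3]
gripper_width: 91.4
```

Run:
```python
from h import *
shot('side','s1');im,_=shot('top','t1'); s=env.state();print(s['ee_pos'],s['qpos'],R(s).as_matrix().round(4).tolist(),s['force'])
a=cv2.imread('pics/s1.png')[200:320,220:360];b=cv2.imread('pics/t1.png')[160:280,230:370]
cv2.imwrite('pics/c1.png',np.hstack([cv2.resize(a,(400,343)),cv2.resize(b,(400,343))]))
```

```text
[ 541.89676359 -100.64441401  112.40159428] [-1.17212677e+01  2.13860318e+01  1.02134517e+02  8.62934206e-03
  5.62151255e+01 -3.70682123e+00] [[0.0045, 0.9902, -0.1395], [-0.0008, -0.1395, -0.9902], [-1.0, 0.0046, 0.0002]] [ 1.0406579  -0.32326589  0.39540207]
```

View pics/c1.png

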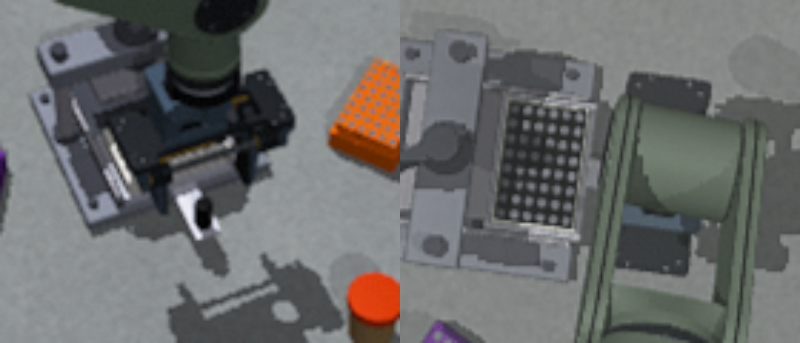

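The side crop shows the knob at (203,212), below and midway between the fingers at (158,200) and (262,165). I'll descend and grip it.

Request:
arm_command --slide '[[3,0,0],[5,0,0],[5.9,0,0],[5.9,0,0],[5.9,0,0],[5.9,0,0],[5.9,0,0],[5.9,0,0],[5.9,0,0],[5.9,0,0],[5.9,0,0],[5.9,0,0]]' --turn '[[0,0,0],[0,0,0],[0,0,0],[0,0,0],[0,0,0],[0,0,0],[0,0,0],[0,0,0],[0,0,0],[0,0,0],[0,0,0],[0,0,0]]' --grip '[0,0,0,0,255,255,255,255,255,255,255,255]' --newtons 20

```text
time_s: 4.03
ee_pos: [539.9, -100.3, 51.0]
ee_rot: [154.1, 90.0, 56.0]
force: [-0.1, -0.1, -1.0]
gripper_width: 40.6
```

Request:
arm_command --slide '[[0,0,0],[0,0,0],[0,0,0],[0,0,0],[0,0,0]]' --turn '[[0,0,0],[0,0,0],[0,0,0],[0,0,0],[0,0,0]]' --grip '[255,255,255,255,255]'

```text
time_s: 4.45
ee_pos: [541.3, -100.5, 51.0]
ee_rot: [90.4, 89.8, -7.6]
force: [5.0, 0.2, -3.9]
gripper_width: 19.6
```

Run:
```python
from h import *
s=env.state();print(s['ee_pos'],s['force'],s['torque'],s['gripper_width'])
```

```text
[ 541.31487043 -100.52028962   51.00171591] [ 4.9682208   0.17305934 -3.94611318] [-0.17089802 -0.69008202 -0.02807857] 19.610201052989787
```

Request:
arm_command --slide '[[0,0,-0.8],[0,0,-1.6],[0,0,-2.4],[0,0,-3.2],[0,0,-4.0],[0,0,-4.8],[0,0,-5.6],[0,0,-6.4],[0,0,-7.2],[0,0,-8.0],[0,0,-8.0],[0,0,-8.0]]' --turn '[[0,0,0],[0,0,0],[0,0,0],[0,0,0],[0,0,0],[0,0,0],[0,0,0],[0,0,0],[0,0,0],[0,0,0],[0,0,0],[0,0,0]]' --grip '[255,255,255,255,255,255,255,255,255,255,255,255]'

```text
time_s: 5.45
ee_pos: [552.6, -20.2, 51.0]
ee_rot: [113.5, 89.8, 15.5]
force: [5.3, 2.5, -3.5]
gripper_width: 19.6
```

Request:
arm_command --slide '[[0,0,-0.2],[0,0,-0.4],[0,0,-0.6],[0,0,-0.8],[0,0,-0.8]]' --turn '[[0,0,0],[0,0,0],[0,0,0],[0,0,0],[0,0,0]]' --grip '[255,255,255,255,255]'

```text
time_s: 5.87
ee_pos: [553.6, -13.7, 51.0]
ee_rot: [73.8, 89.8, -24.2]
force: [4.9, -2.6, -3.3]
gripper_width: 19.4
```

Request:
arm_command --slide '[[0,0,-0.1],[0,0,-0.2],[0,0,-0.3],[0,0,-0.4],[0,0,-0.4]]' --turn '[[0,0,0],[0,0,0],[0,0,0],[0,0,0],[0,0,0]]' --grip '[255,255,255,255,255]'

```text
time_s: 6.28
ee_pos: [553.9, -11.3, 51.0]
ee_rot: [37.8, 89.7, -60.1]
force: [4.9, -8.8, -3.1]
gripper_width: 18.9
```

Request:
arm_command --slide '[[0,0,-0.1],[0,0,-0.2],[0,0,-0.3],[0,0,-0.4],[0,0,-0.4]]' --turn '[[0,0,0],[0,0,0],[0,0,0],[0,0,0],[0,0,0]]' --grip '[255,255,255,255,255]'

```text
time_s: 6.7
ee_pos: [553.9, -11.0, 51.0]
ee_rot: [14.3, 89.4, -83.5]
force: [2.7, -21.2, -3.0]
gripper_width: 19.7
```

Request:
arm_command --slide '[[0,0,0],[0,0,0.1],[0,0,0.2],[0,0,0.2],[0,0,0.2],[0,0,0.2],[-3,0,0.2],[-7,0,0.2],[-11,0,0.2],[-15,0,0.2],[-19,0,0.2],[-23,0,0.2],[-27,0,0.2],[-30,0,0.2],[-30,0,0.2]]' --turn '[[0,0,0],[0,0,0],[0,0,0],[0,0,0],[0,0,0],[0,0,0],[0,0,0],[0,0,0],[0,0,0],[0,0,0],[0,0,0],[0,0,0],[0,0,0],[0,0,0],[0,0,0]]' --grip '[0,0,0,0,0,0,0,0,0,0,0,0,0,0,0]'

```text
time_s: 7.95
ee_pos: [555.2, -7.0, 358.4]
ee_rot: [97.3, 89.2, -0.7]
force: [1.3, -0.1, -0.9]
gripper_width: 91.0
```

Run:
```python
from h import *
shot('side','s2');shot('top','t2'); s=env.state();print(s['ee_pos'],s['qpos'],R(s).as_matrix().round(4).tolist(),s['force'],s['gripper_width'])
for c in ('top','side'): print([(np.round(r['point'],1),round(r['p'],2)) for r in env.search_frame(c,'tray_knob')][:3],[(np.round(r['point'],1),round(r['p'],2)) for r in env.search_frame(c,'rack')][:3])
a=cv2.imread('pics/s2.png')[160:300,220:360];b=cv2.imread('pics/t2.png')[150:290,190:330]
cv2.imwrite('pics/c2.png',np.hstack([cv2.resize(a,(400,400)),cv2.resize(b,(400,400))]))
```

```text
[553.18518186  -6.96731761 352.03483802] [-1.91940009e+00  1.32958327e+01  7.82639535e+01  1.13268189e-02
  8.82920910e+01  6.07967686e+00] [[0.0026, 0.9903, -0.1392], [0.0001, -0.1392, -0.9903], [-1.0, 0.0025, -0.0005]] [-0.67601912  0.47301993 -1.15875998] 91.22548337040234
[] [(array([818.6, -59. ,  41.2]), 0.89), (array([318.8, 120.1,  42.1]), 0.85), (array([589.1, 132.3, 114.5]), 0.21)]
[(array([ 631.1, -300.4,   69. ]), 0.64), (array([549.1,  43.3,  39. ]), 0.58), (array([544.6, 143.9, 236.8]), 0.46)] [(array([319.4, 101.8,  42.9]), 0.93), (array([805.9, -74. ,  42. ]), 0.68)]
```

View pics/c2.png

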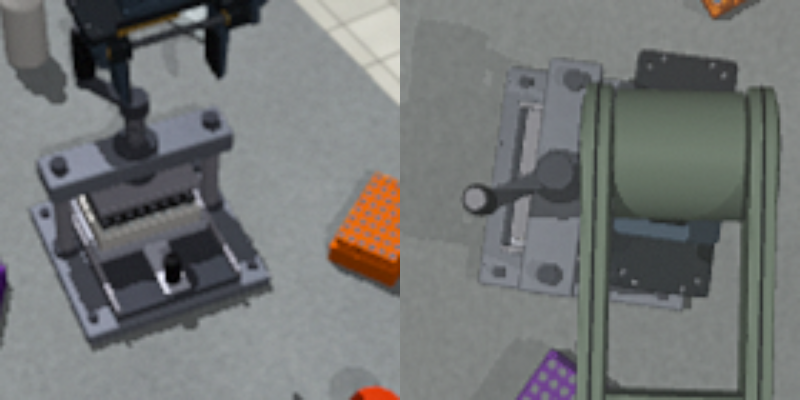

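Tray is in with the rack under the platen. The crop shows the knob at (175,268) and the sleeve at (480,198). Moving over the sleeve now.

Request:
arm_command --slide '[[0,-0.85,-4],[0,-1.7,-8],[0,-2.6,-12],[0,-3.46,-16.23],[0,-3.46,-16.23],[3,-3.46,-16.23],[6,-3.46,-16.23],[8.8,-3.46,-16.23],[8.8,-3.46,-16.23],[8.8,-3.46,-16.23]]' --turn '[[0,0,0],[0,0,0],[0,0,0],[0,0,0],[0,0,0],[0,0,0],[0,0,0],[0,0,0],[0,0,0],[0,0,0]]' --grip '[0,0,0,0,0,0,0,0,0,0]'

```text
time_s: 9.08
ee_pos: [540.5, 157.9, 261.2]
ee_rot: [-66.7, 89.7, -164.7]
force: [-0.5, -0.3, 1.3]
gripper_width: 91.2
```

Run:
```python
from h import *
shot('side','s3');shot('top','t3'); s=env.state();print(s['ee_pos'],s['qpos'],R(s).as_matrix().round(4).tolist(),s['force'],s['gripper_width'])
a=cv2.imread('pics/s3.png')[130:230,200:300];b=cv2.imread('pics/t3.png')[150:250,180:280]
cv2.imwrite('pics/c3.png',np.hstack([cv2.resize(a,(400,400)),cv2.resize(b,(400,400))]))
```

```text
[542.34097123 158.29485709 264.35705983] [1.51030193e+01 1.59983777e+01 8.68304261e+01 3.10735142e-03
 7.70398733e+01 2.31409501e+01] [[0.0022, 0.9902, -0.1398], [0.0006, -0.1398, -0.9902], [-1.0, 0.0021, -0.0009]] [ 0.44684587 -0.75413212 -0.00417996] 91.03582116998717
```

View pics/c3.png

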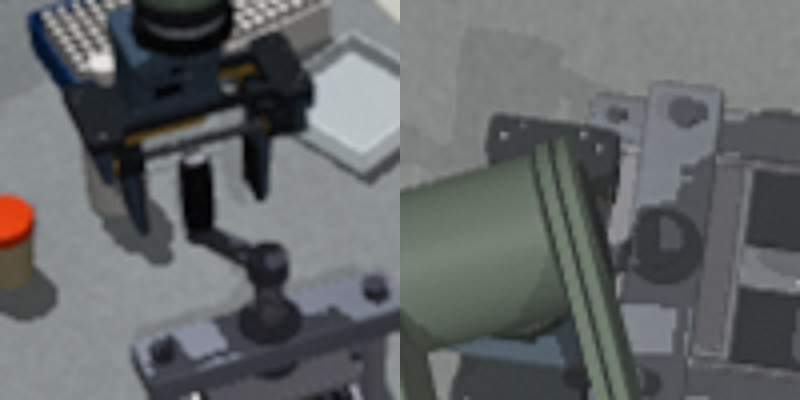

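The sleeve stands between the fingers (crop (198,190), fingers at (135,200) and (258,170)). Closing.

Request:
arm_command --slide '[[0,0,0],[0,0,0],[0,0,0],[0,0,0],[0,0,0],[0,0,0],[0,0,0],[0,0,0],[0,0,0],[0,0,0],[0,0,0],[0,0,0],[0,0,0],[0,0,0],[0,0,0]]' --turn '[[0,0,0],[0,0,0],[0,0,0],[0,0,0],[0,0,0],[0,0,0],[0,0,0],[0,0,0],[0,0,0],[0,0,0],[0,0,0],[0,0,0],[0,0,0],[0,0,0],[0,0,0]]' --grip '[255,255,255,255,255,255,255,255,255,255,255,255,255,255,255]' --newtons 35

```text
time_s: 10.43
ee_pos: [541.6, 158.3, 262.9]
ee_rot: [96.6, 90.0, -1.4]
force: [1.1, -1.0, -1.7]
gripper_width: 26.4
```

Run:
```python
from h import *
s=env.state();print(s['ee_pos'],s['force'],s['torque'],s['gripper_width'])
```

```text
[541.6245844  158.27258957 262.91594589] [ 1.13890839 -0.95035663 -1.69081623] [-0.16976406 -0.2153143  -0.04310486] 26.41037387602122
```

```bash
cat >> h.py <<'E'
import json
TY=np.array([.9903,-.1392]);TZ=np.array([-.1392,-.9903])
def rows(cx,cy,x,y,ths,th0,phi0,z_off=0,r=70.):
    """from commanded (x,y) at crank th0 along circle centre (cx,cy) in TCP terms, phi0 in deg at th=0"""
    out=[]
    for t in ths:
        a=np.radians(phi0)-t
        d=np.array([cx+r*np.cos(a)-x,cy+r*np.sin(a)-y])
        out.append([round((3.18*(t-th0)+z_off)/10,2),round(d@TY/10,2),round(d@TZ/10,2)])
    return out
E
python3 - <<'E'
from h import *
p0=112.6; x,y=541.6,158.4; cx=x-70*np.cos(np.radians(p0)); cy=y-70*np.sin(np.radians(p0)); print(cx,cy)
print(rows(cx,cy,x,y,np.arange(.1,1.01,.1),0,p0))
E
```

```text
568.5006725861863 93.77528480209133
[[np.float64(0.03), np.float64(0.62), np.float64(-0.33)], [np.float64(0.06), np.float64(1.27), np.float64(-0.59)], [np.float64(0.1), np.float64(1.94), np.float64(-0.78)], [np.float64(0.13), np.float64(2.63), np.float64(-0.91)], [np.float64(0.16), np.float64(3.32), np.float64(-0.97)], [np.float64(0.19), np.float64(4.02), np.float64(-0.96)], [np.float64(0.22), np.float64(4.72), np.float64(-0.88)], [np.float64(0.25), np.float64(5.4), np.float64(-0.73)], [np.float64(0.29), np.float64(6.07), np.float64(-0.51)], [np.float64(0.32), np.float64(6.71), np.float64(-0.23)]]
```

Request:
arm_command --slide '[[0.03,0.62,-0.33],[0.06,1.27,-0.59],[0.1,1.94,-0.78],[0.13,2.63,-0.91],[0.16,3.32,-0.97],[0.19,4.02,-0.96],[0.22,4.72,-0.88],[0.25,5.4,-0.73],[0.29,6.07,-0.51],[0.32,6.71,-0.23],[0.32,6.71,-0.23],[0.32,6.71,-0.23]]' --turn '[[0,0,0],[0,0,0],[0,0,0],[0,0,0],[0,0,0],[0,0,0],[0,0,0],[0,0,0],[0,0,0],[0,0,0],[0,0,0],[0,0,0]]' --grip '[255,255,255,255,255,255,255,255,255,255,255,255]'

```text
time_s: 11.43
ee_pos: [609.1, 150.8, 259.8]
ee_rot: [96.8, 89.9, -1.3]
force: [2.1, -1.2, -0.4]
gripper_width: 26.1
```

```bash
cat > st.py <<'E'
from h import *
import sys
s=env.state();cx,cy=float(sys.argv[1]),float(sys.argv[2])
p=s['ee_pos'];f=s['force'];r=p[:2]-[cx,cy];n=np.hypot(*r);u=r/n;t=np.array([u[1],-u[0]])
print('t',round(s['time_s'],2),'pos',p.round(2),'ang',round(np.degrees(np.arctan2(u[1],u[0])),2),'r',round(n,2),'F',f.round(2),'tau',s['torque'].round(2),'resist_tan',round(-f[:2]@t,2),'Frad_on_tool',round(f[:2]@u,2),'w',round(s['gripper_width'],1))
E
python3 st.py 568.5 93.8
```

```text
t 11.43 pos [609.14 150.79 259.75] ang 54.5 r 69.99 F [ 2.07 -1.17 -0.43] tau [-0.26 -0.18 -0.02] resist_tan -2.37 Frad_on_tool 0.25 w 26.1
```

```bash
cat > mk.py <<'E'
from h import *
import sys
cx,cy,p0=568.5,93.78,112.6
a,b,st=map(float,sys.argv[1:4])
ang=np.radians(p0)-a; x,y=cx+70*np.cos(ang),cy+70*np.sin(ang)
n=int(round((b-a)/st)); print([[float(v) for v in q] for q in rows(cx,cy,x,y,[a+st*(i+1) for i in range(n)],a,p0)])
E
python3 mk.py 1.0 4.6 .2
```

```text
[[0.06, 1.18, 0.75], [0.13, 2.19, 1.72], [0.19, 2.98, 2.87], [0.25, 3.53, 4.15], [0.32, 3.82, 5.52], [0.38, 3.82, 6.92], [0.45, 3.55, 8.29], [0.51, 3.01, 9.58], [0.57, 2.23, 10.74], [0.64, 1.23, 11.72], [0.7, 0.06, 12.48], [0.76, -1.24, 12.99], [0.83, -2.62, 13.23], [0.89, -4.01, 13.2], [0.95, -5.38, 12.89], [1.02, -6.65, 12.31], [1.08, -7.78, 11.5], [1.14, -8.73, 10.47]]
```

Request:
arm_command --slide '[[0.06,1.18,0.75],[0.13,2.19,1.72],[0.19,2.98,2.87],[0.25,3.53,4.15],[0.32,3.82,5.52],[0.38,3.82,6.92],[0.45,3.55,8.29],[0.51,3.01,9.58],[0.57,2.23,10.74],[0.64,1.23,11.72],[0.7,0.06,12.48],[0.76,-1.24,12.99],[0.83,-2.62,13.23],[0.89,-4.01,13.2],[0.95,-5.38,12.89],[1.02,-6.65,12.31],[1.08,-7.78,11.5],[1.14,-8.73,10.47],[1.14,-8.73,10.47],[1.14,-8.73,10.47]]' --turn '[[0,0,0],[0,0,0],[0,0,0],[0,0,0],[0,0,0],[0,0,0],[0,0,0],[0,0,0],[0,0,0],[0,0,0],[0,0,0],[0,0,0],[0,0,0],[0,0,0],[0,0,0],[0,0,0],[0,0,0],[0,0,0],[0,0,0],[0,0,0]]' --grip '[255,255,255,255,255,255,255,255,255,255,255,255,255,255,255,255,255,255,255,255]'

```text
time_s: 13.1
ee_pos: [506.6, 60.8, 248.2]
ee_rot: [148.4, 89.9, 50.4]
force: [2.3, 2.3, -2.6]
gripper_width: 26.3
```

```bash
python3 st.py 568.5 93.8; python3 mk.py 4.6 5.8 .1;  python3 -c "
import numpy as np;print(112.6-np.degrees(4.6))"
```

```text
t 13.1 pos [506.6   60.76 248.17] ang -151.91 r 70.17 F [ 2.31  2.25 -2.55] tau [ 0.49 -0.36 -0.04] resist_tan -0.9 Frad_on_tool -3.1 w 26.3
[[0.03, -0.39, -0.58], [0.06, -0.73, -1.19], [0.1, -1.0, -1.84], [0.13, -1.2, -2.51], [0.16, -1.34, -3.2], [0.19, -1.41, -3.89], [0.22, -1.4, -4.59], [0.25, -1.33, -5.29], [0.29, -1.19, -5.97], [0.32, -0.98, -6.64], [0.35, -0.7, -7.28], [0.38, -0.37, -7.9]]
-150.96058576017865
```

Request:
arm_command --slide '[[0.03,-0.39,-0.58],[0.06,-0.73,-1.19],[0.1,-1.0,-1.84],[0.13,-1.2,-2.51],[0.16,-1.34,-3.2],[0.19,-1.41,-3.89],[0.22,-1.4,-4.59],[0.25,-1.33,-5.29]]' --turn '[[0,0,0],[0,0,0],[0,0,0],[0,0,0],[0,0,0],[0,0,0],[0,0,0],[0,0,0]]' --grip '[255,255,255,255,255,255,255,255]'

```text
time_s: 13.77
ee_pos: [501.5, 114.2, 245.7]
ee_rot: [12.7, 89.9, -85.3]
force: [5.4, -3.6, -3.1]
gripper_width: 26.4
```

```bash
python3 st.py 568.5 93.8; python3 mk.py 5.4 6.2 .1;  python3 -c "
import numpy as np;print(112.6-np.degrees(5.4))"
```

```text
t 13.77 pos [501.49 114.25 245.69] ang 163.03 r 70.06 F [ 5.36 -3.61 -3.06] tau [-0.46 -0.83 -0.04] resist_tan 1.89 Frad_on_tool -6.18 w 26.4
[[0.03, 0.14, -0.69], [0.06, 0.35, -1.35], [0.1, 0.63, -2.0], [0.13, 0.96, -2.61], [0.16, 1.36, -3.19], [0.19, 1.81, -3.72], [0.22, 2.32, -4.2], [0.25, 2.87, -4.64]]
-196.7972093706446
```

Request:
arm_command --slide '[[0.03,0.14,-0.69],[0.06,0.35,-1.35],[0.1,0.63,-2.0],[0.13,0.96,-2.61]]' --turn '[[0,0,0],[0,0,0],[0,0,0],[0,0,0]]' --grip '[255,255,255,255]'

```text
time_s: 14.1
ee_pos: [514.6, 138.6, 244.4]
ee_rot: [-18.0, 89.9, -116.0]
force: [3.8, -4.8, -2.5]
gripper_width: 26.7
```

```bash
python3 st.py 568.5 93.8; python3 mk.py 5.8 6.6 .1;  python3 -c "
import numpy as np;print(112.6-np.degrees(5.8)+360)"
```

```text
t 14.1 pos [514.61 138.56 244.42] ang 140.29 r 70.05 F [ 3.85 -4.83 -2.49] tau [-0.79 -0.67 -0.02] resist_tan 1.26 Frad_on_tool -6.05 w 26.7
[[0.03, 0.4, -0.58], [0.06, 0.85, -1.11], [0.1, 1.35, -1.6], [0.13, 1.9, -2.03], [0.16, 2.49, -2.4], [0.19, 3.12, -2.72], [0.22, 3.77, -2.97], [0.25, 4.45, -3.16]]
140.28447882412254
```

Request:
arm_command --slide '[[0.03,0.4,-0.58],[0.06,0.85,-1.11],[0.1,1.35,-1.6],[0.13,1.9,-2.03]]' --turn '[[0,0,0],[0,0,0],[0,0,0],[0,0,0]]' --grip '[255,255,255,255]'

```text
time_s: 14.43
ee_pos: [536.2, 156.0, 243.1]
ee_rot: [-48.7, 89.9, -146.7]
force: [1.2, -4.1, -2.0]
gripper_width: 26.4
```

```bash
python3 st.py 568.5 93.8; python3 mk.py 6.2 7.0 .1;  python3 -c "
import numpy as np;print(112.6-np.degrees(6.2)+360)"
```

```text
t 14.43 pos [536.15 155.96 243.12] ang 117.49 r 70.08 F [ 1.19 -4.13 -2.01] tau [-0.97 -0.3  -0.04] resist_tan 0.85 Frad_on_tool -4.22 w 26.4
[[0.03, 0.59, -0.38], [0.06, 1.21, -0.69], [0.1, 1.87, -0.94], [0.13, 2.54, -1.13], [0.16, 3.23, -1.24], [0.19, 3.93, -1.29], [0.22, 4.63, -1.27], [0.25, 5.32, -1.18]]
117.36616701888957
```

Request:
arm_command --slide '[[0.03,0.59,-0.38],[0.06,1.21,-0.69],[0.1,1.87,-0.94],[0.13,2.54,-1.13]]' --turn '[[0,0,0],[0,0,0],[0,0,0],[0,0,0]]' --grip '[255,255,255,255]'

```text
time_s: 14.77
ee_pos: [562.2, 163.7, 242.0]
ee_rot: [-80.4, 89.8, -178.5]
force: [-4.3, -4.5, 1.1]
gripper_width: 26.4
```

```bash
python3 st.py 568.5 93.8; python3 mk.py 6.6 7.2 .1;  python3 -c "
import numpy as np;print(112.6-np.degrees(6.6)+360)"
```

```text
t 14.77 pos [562.2  163.68 242.  ] ang 95.15 r 70.17 F [-4.34 -4.48  1.13] tau [-0.93  0.76  0.01] resist_tan 4.72 Frad_on_tool -4.07 w 26.4
[[0.03, 0.69, -0.12], [0.06, 1.39, -0.16], [0.1, 2.09, -0.14], [0.13, 2.78, -0.05], [0.16, 3.46, 0.11], [0.19, 4.12, 0.34]]
94.44785521365668
```

Request:
arm_command --slide '[[0.03,0.69,-0.12],[0.06,1.39,-0.16],[0.1,2.09,-0.14],[0.13,2.78,-0.05],[0.16,3.46,0.11],[0.19,4.12,0.34]]' --turn '[[0,0,0],[0,0,0],[0,0,0],[0,0,0],[0,0,0],[0,0,0]]' --grip '[255,255,255,255,255,255]'

```text
time_s: 15.27
ee_pos: [601.7, 155.6, 240.2]
ee_rot: [-111.0, 89.7, 151.0]
force: [-5.8, -1.1, 0.9]
gripper_width: 26.5
```

```bash
python3 st.py 568.5 93.8; python3 mk.py 7.2 7.8 .05;  python3 -c "
import numpy as np;print(112.6-np.degrees(7.2)+360)"
```

```text
t 15.27 pos [601.74 155.63 240.17] ang 61.74 r 70.2 F [-5.77 -1.14  0.92] tau [-0.26  0.95  0.02] resist_tan 4.54 Frad_on_tool -3.73 w 26.5
[[0.02, 0.32, 0.14], [0.03, 0.64, 0.29], [0.05, 0.94, 0.46], [0.06, 1.24, 0.65], [0.08, 1.53, 0.85], [0.1, 1.8, 1.06], [0.11, 2.07, 1.29], [0.13, 2.32, 1.53], [0.14, 2.56, 1.78], [0.16, 2.79, 2.05], [0.17, 3.01, 2.32], [0.19, 3.21, 2.61]]
60.070387505807275
```

Request:
arm_command --slide '[[0.02,0.32,0.14],[0.03,0.64,0.29],[0.05,0.94,0.46],[0.06,1.24,0.65],[0.08,1.53,0.85],[0.1,1.8,1.06]]' --turn '[[0,0,0],[0,0,0],[0,0,0],[0,0,0],[0,0,0],[0,0,0]]' --grip '[255,255,255,255,255,255]'

```text
time_s: 15.77
ee_pos: [619.6, 141.9, 239.2]
ee_rot: [-175.8, 89.9, 86.2]
force: [-4.7, 1.4, 3.3]
gripper_width: 26.7
```

```bash
python3 st.py 568.5 93.8; python3 mk.py 7.5 8.1 .05;  python3 -c "
import numpy as np;print(112.6-np.degrees(7.5)+360)"
```

```text
t 15.77 pos [619.65 141.89 239.19] ang 43.23 r 70.21 F [-4.67  1.45  3.35] tau [0.22 0.9  0.02] resist_tan 4.25 Frad_on_tool -2.41 w 26.7
[[0.02, 0.27, 0.23], [0.03, 0.52, 0.47], [0.05, 0.76, 0.72], [0.06, 0.99, 0.99], [0.08, 1.21, 1.26], [0.1, 1.41, 1.55], [0.11, 1.59, 1.84], [0.13, 1.77, 2.15], [0.14, 1.92, 2.46], [0.16, 2.06, 2.78], [0.17, 2.19, 3.11], [0.19, 2.3, 3.44]]
42.88165365188263
```

Still 4.25 N. From here on in small steps.

Request:
arm_command --slide '[[0.02,0.27,0.23],[0.03,0.52,0.47],[0.05,0.76,0.72]]' --turn '[[0,0,0],[0,0,0],[0,0,0]]' --grip '[255,255,255]'

```text
time_s: 16.02
ee_pos: [626.5, 133.4, 238.7]
ee_rot: [151.4, 89.9, 53.4]
force: [-4.2, 2.1, 3.1]
gripper_width: 26.5
```

```bash
python3 st.py 568.5 93.8; python3 mk.py 7.65 8.1 .025;  python3 -c "
import numpy as np;print(112.6-np.degrees(7.65)+360)"
```

```text
t 16.02 pos [626.48 133.4  238.69] ang 34.33 r 70.21 F [-4.19  2.15  3.1 ] tau [0.34 0.81 0.05] resist_tan 4.14 Frad_on_tool -2.25 w 26.5
[[0.01, 0.12, 0.13], [0.02, 0.23, 0.26], [0.02, 0.34, 0.4], [0.03, 0.44, 0.54], [0.04, 0.55, 0.68], [0.05, 0.65, 0.83], [0.06, 0.74, 0.97], [0.06, 0.83, 1.12], [0.07, 0.92, 1.27], [0.08, 1.0, 1.43], [0.09, 1.08, 1.58], [0.1, 1.16, 1.74], [0.1, 1.23, 1.9], [0.11, 1.3, 2.06], [0.12, 1.37, 2.22], [0.13, 1.43, 2.39], [0.14, 1.48, 2.55], [0.14, 1.53, 2.72]]
34.28728672492025
```

Request:
arm_command --slide '[[0.01,0.12,0.13],[0.02,0.23,0.26],[0.02,0.34,0.4],[0.03,0.44,0.54]]' --turn '[[0,0,0],[0,0,0],[0,0,0],[0,0,0]]' --grip '[255,255,255,255]'

```text
time_s: 16.35
ee_pos: [630.1, 127.5, 238.4]
ee_rot: [131.2, 89.9, 33.2]
force: [-3.0, 3.6, 2.9]
gripper_width: 26.6
```

```bash
python3 st.py 568.5 93.8; python3 mk.py 7.75 8.1 .025;  python3 -c "
import numpy as np;print(112.6-np.degrees(7.75)+360)"
```

```text
t 16.35 pos [630.07 127.48 238.42] ang 28.68 r 70.18 F [-3.04  3.62  2.92] tau [0.41 0.58 0.05] resist_tan 4.63 Frad_on_tool -0.93 w 26.6
[[0.01, 0.1, 0.14], [0.02, 0.2, 0.29], [0.02, 0.3, 0.43], [0.03, 0.39, 0.58], [0.04, 0.48, 0.73], [0.05, 0.56, 0.89], [0.06, 0.64, 1.04], [0.06, 0.72, 1.2], [0.07, 0.79, 1.36], [0.08, 0.86, 1.52], [0.09, 0.92, 1.68], [0.1, 0.98, 1.85], [0.1, 1.04, 2.01], [0.11, 1.09, 2.18]]
28.557708773612035
```

Request:
arm_command --slide '[[0.01,0.1,0.14],[0.02,0.2,0.29],[0.02,0.3,0.43],[0.03,0.39,0.58]]' --turn '[[0,0,0],[0,0,0],[0,0,0],[0,0,0]]' --grip '[255,255,255,255]'

```text
time_s: 16.68
ee_pos: [633.2, 121.1, 238.1]
ee_rot: [123.9, 89.9, 25.9]
force: [-1.3, 3.1, 2.4]
gripper_width: 26.3
```

```bash
python3 st.py 568.5 93.8; python3 mk.py 7.85 8.1 .025;  python3 -c "
import numpy as np;print(112.6-np.degrees(7.85)+360)"
```

```text
t 16.68 pos [633.16 121.12 238.12] ang 22.9 r 70.19 F [-1.29  3.06  2.37] tau [0.62 0.4  0.01] resist_tan 3.32 Frad_on_tool 0.01 w 26.3
[[0.01, 0.09, 0.15], [0.02, 0.17, 0.3], [0.02, 0.25, 0.46], [0.03, 0.33, 0.62], [0.04, 0.4, 0.78], [0.05, 0.47, 0.94], [0.06, 0.53, 1.1], [0.06, 0.59, 1.27], [0.07, 0.65, 1.43], [0.08, 0.7, 1.6]]
22.82813082230382
```

Request:
arm_command --slide '[[0.01,0.09,0.15],[0.02,0.17,0.3],[0.02,0.25,0.46]]' --turn '[[0,0,0],[0,0,0],[0,0,0]]' --grip '[255,255,255]'

```text
time_s: 16.93
ee_pos: [635.0, 116.1, 237.9]
ee_rot: [119.1, 89.9, 21.1]
force: [0.1, 4.5, 2.5]
gripper_width: 26.5
```

```bash
python3 st.py 568.5 93.8; python3 mk.py 7.925 8.3 .025;  python3 -c "
import numpy as np;print(112.6-np.degrees(7.925)+360)"
```

```text
t 16.93 pos [634.99 116.14 237.91] ang 18.57 r 70.14 F [0.1  4.47 2.51] tau [ 0.69  0.19 -0.02] resist_tan 4.2 Frad_on_tool 1.52 w 26.5
[[0.01, 0.08, 0.16], [0.02, 0.15, 0.32], [0.02, 0.22, 0.48], [0.03, 0.28, 0.64], [0.04, 0.34, 0.81], [0.05, 0.4, 0.97], [0.06, 0.45, 1.14], [0.06, 0.5, 1.31], [0.07, 0.54, 1.48], [0.08, 0.58, 1.65], [0.09, 0.61, 1.82], [0.1, 0.64, 1.99], [0.1, 0.67, 2.16], [0.11, 0.69, 2.34], [0.12, 0.71, 2.51]]
18.530947358822573
```

Request:
arm_command --slide '[[0.01,0.08,0.16],[0.02,0.15,0.32]]' --turn '[[0,0,0],[0,0,0]]' --grip '[255,255]'

```text
time_s: 17.1
ee_pos: [636.1, 112.7, 237.7]
ee_rot: [112.8, 89.9, 14.8]
force: [-0.4, 4.1, 3.3]
gripper_width: 26.8
```

```bash
python3 st.py 568.5 93.8; python3 mk.py 7.975 8.3 .025;  python3 -c "
import numpy as np;print(112.6-np.degrees(7.975)+360)"
```

```text
t 17.1 pos [636.07 112.66 237.74] ang 15.59 r 70.15 F [-0.43  4.09  3.26] tau [ 0.73  0.15 -0.07] resist_tan 4.06 Frad_on_tool 0.68 w 26.8
[[0.01, 0.07, 0.16], [0.02, 0.13, 0.32], [0.02, 0.19, 0.49], [0.03, 0.25, 0.65], [0.04, 0.3, 0.82], [0.05, 0.35, 0.99], [0.06, 0.39, 1.16], [0.06, 0.43, 1.33], [0.07, 0.47, 1.5], [0.08, 0.5, 1.67], [0.09, 0.52, 1.85], [0.1, 0.54, 2.02], [0.1, 0.56, 2.19]]
15.666158383168522
```

Request:
arm_command --slide '[[0.01,0.07,0.16],[0.02,0.13,0.32]]' --turn '[[0,0,0],[0,0,0]]' --grip '[255,255]'

```text
time_s: 17.27
ee_pos: [636.9, 109.3, 237.6]
ee_rot: [109.6, 89.9, 11.6]
force: [1.1, 4.5, 3.3]
gripper_width: 26.1
```

```bash
python3 st.py 568.5 93.8; python3 mk.py 8.025 8.3 .025;  python3 -c "
import numpy as np;print(112.6-np.degrees(8.025)+360)"
```

```text
t 17.27 pos [636.92 109.29 237.57] ang 12.75 r 70.15 F [1.1  4.46 3.25] tau [ 0.72  0.03 -0.09] resist_tan 4.1 Frad_on_tool 2.05 w 26.1
[[0.01, 0.06, 0.16], [0.02, 0.12, 0.33], [0.02, 0.17, 0.5], [0.03, 0.22, 0.67], [0.04, 0.26, 0.84], [0.05, 0.3, 1.01], [0.06, 0.33, 1.18], [0.06, 0.36, 1.35], [0.07, 0.39, 1.52], [0.08, 0.41, 1.7], [0.09, 0.43, 1.87]]
12.801369407514358
```

Request:
arm_command --slide '[[0.01,0.06,0.16],[0.02,0.12,0.33]]' --turn '[[0,0,0],[0,0,0]]' --grip '[255,255]'

```text
time_s: 17.43
ee_pos: [637.6, 106.0, 237.4]
ee_rot: [120.3, 89.9, 22.3]
force: [1.2, 4.0, 4.9]
gripper_width: 26.6
```

```bash
python3 st.py 568.5 93.8; python3 mk.py 8.075 8.3 .025;  python3 -c "
import numpy as np;print(112.6-np.degrees(8.075)+360)"
```

```text
t 17.43 pos [637.61 105.98 237.45] ang 10.0 r 70.18 F [1.16 4.02 4.86] tau [ 0.8  -0.05 -0.01] resist_tan 3.76 Frad_on_tool 1.84 w 26.6
[[0.01, 0.05, 0.17], [0.02, 0.1, 0.34], [0.02, 0.14, 0.51], [0.03, 0.18, 0.68], [0.04, 0.22, 0.85], [0.05, 0.25, 1.02], [0.06, 0.27, 1.19], [0.06, 0.3, 1.37], [0.07, 0.31, 1.54]]
9.936580431860307
```

Request:
arm_command --slide '[[0.01,0.05,0.17],[0.02,0.1,0.34]]' --turn '[[0,0,0],[0,0,0]]' --grip '[255,255]'

```text
time_s: 17.6
ee_pos: [638.1, 102.7, 237.3]
ee_rot: [134.8, 89.9, 36.8]
force: [2.7, 5.2, 4.9]
gripper_width: 26.4
```

```bash
python3 st.py 568.5 93.8; python3 mk.py 8.125 8.4 .025;  python3 -c "
import numpy as np;print(112.6-np.degrees(8.125)+360)"
```

```text
t 17.6 pos [638.11 102.69 237.29] ang 7.27 r 70.18 F [2.75 5.16 4.86] tau [ 0.91 -0.06 -0.02] resist_tan 4.77 Frad_on_tool 3.38 w 26.4
[[0.01, 0.04, 0.17], [0.02, 0.08, 0.34], [0.02, 0.12, 0.51], [0.03, 0.15, 0.68], [0.04, 0.17, 0.86], [0.05, 0.2, 1.03], [0.06, 0.21, 1.2], [0.06, 0.23, 1.38], [0.07, 0.24, 1.55], [0.08, 0.24, 1.73], [0.09, 0.24, 1.9]]
7.071791456206142
```

Request:
arm_command --slide '[[0.01,0.04,0.17],[0.02,0.08,0.34]]' --turn '[[0,0,0],[0,0,0]]' --grip '[255,255]'

```text
time_s: 17.77
ee_pos: [638.5, 99.5, 237.2]
ee_rot: [140.7, 89.9, 42.7]
force: [1.0, 6.0, 4.4]
gripper_width: 26.6
```

```bash
python3 st.py 568.5 93.8; python3 mk.py 8.175 8.5 .025;  python3 -c "
import numpy as np;print(112.6-np.degrees(8.175)+360)"
```

```text
t 17.77 pos [638.48  99.47 237.22] ang 4.63 r 70.21 F [0.98 6.02 4.44] tau [ 1.05 -0.06  0.02] resist_tan 5.92 Frad_on_tool 1.47 w 26.6
[[0.01, 0.03, 0.17], [0.02, 0.07, 0.34], [0.02, 0.09, 0.52], [0.03, 0.11, 0.69], [0.04, 0.13, 0.86], [0.05, 0.14, 1.04], [0.06, 0.15, 1.21], [0.06, 0.16, 1.39], [0.07, 0.16, 1.56], [0.08, 0.15, 1.74], [0.09, 0.14, 1.91], [0.1, 0.13, 2.09], [0.1, 0.11, 2.26]]
4.207002480551978
```

Request:
arm_command --slide '[[0.01,0.03,0.17]]' --turn '[[0,0,0]]' --grip '[255]'

```text
time_s: 17.85
ee_pos: [638.6, 97.9, 237.2]
ee_rot: [141.7, 89.9, 43.7]
force: [1.2, 7.4, 5.1]
gripper_width: 26.4
```

```bash
python3 st.py 568.5 93.8; sleep 0.1; python3 st.py 568.5 93.8; python3 mk.py 8.2 8.3 .025
```

```text
t 17.85 pos [638.58  97.9  237.17] ang 3.34 r 70.2 F [1.17 7.39 5.11] tau [ 1.08 -0.12  0.01] resist_tan 7.31 Frad_on_tool 1.6 w 26.4
t 17.85 pos [638.58  97.9  237.17] ang 3.34 r 70.2 F [1.17 7.39 5.11] tau [ 1.08 -0.12  0.01] resist_tan 7.31 Frad_on_tool 1.6 w 26.4
[[0.01, 0.03, 0.17], [0.02, 0.06, 0.35], [0.02, 0.08, 0.52], [0.03, 0.1, 0.69]]
```

Request:
arm_command --slide '[[0,0.015,0.08]]' --turn '[[0,0,0]]' --grip '[255]'

```text
time_s: 17.93
ee_pos: [638.6, 97.1, 237.1]
ee_rot: [142.9, 89.9, 44.8]
force: [2.1, 7.1, 3.9]
gripper_width: 25.9
```

```bash
python3 st.py 568.5 93.8
```

```text
t 17.93 pos [638.64  97.05 237.12] ang 2.65 r 70.22 F [2.12 7.1  3.94] tau [ 1.1  -0.06  0.04] resist_tan 6.99 Frad_on_tool 2.45 w 25.9
```

Request:
arm_command --slide '[[0,0.015,0.08]]' --turn '[[0,0,0]]' --grip '[255]'

```text
time_s: 18.02
ee_pos: [638.6, 96.4, 237.1]
ee_rot: [147.6, 89.8, 49.6]
force: [1.2, 7.1, 4.5]
gripper_width: 26.2
```

```bash
python3 st.py 568.5 93.8
```

```text
t 18.02 pos [638.64  96.43 237.1 ] ang 2.15 r 70.19 F [1.23 7.09 4.47] tau [ 1.15 -0.12  0.  ] resist_tan 7.04 Frad_on_tool 1.5 w 26.2
```

Request:
arm_command --slide '[[0,0.015,0.08]]' --turn '[[0,0,0]]' --grip '[255]'

```text
time_s: 18.1
ee_pos: [638.7, 95.7, 237.1]
ee_rot: [149.9, 89.8, 51.9]
force: [0.7, 7.5, 3.6]
gripper_width: 26.3
```

```bash
python3 st.py 568.5 93.8
```

```text
t 18.1 pos [638.67  95.72 237.06] ang 1.57 r 70.2 F [0.7  7.46 3.64] tau [ 1.16 -0.15  0.05] resist_tan 7.43 Frad_on_tool 0.9 w 26.3
```

Request:
arm_command --slide '[[0,0.01,0.08]]' --turn '[[0,0,0]]' --grip '[255]'

```text
time_s: 18.18
ee_pos: [638.7, 95.0, 237.0]
ee_rot: [150.4, 89.8, 52.4]
force: [1.1, 6.9, 3.6]
gripper_width: 26.7
```

```bash
python3 st.py 568.5 93.8
python3 - <<'E'
from h import *
# back up: from commanded th=8.25 to 8.25-4.2
cx,cy,p0=568.5,93.78,112.6
a=8.25;ang=np.radians(p0)-a;x,y=cx+70*np.cos(ang),cy+70*np.sin(ang)
print([[float(v) for v in q] for q in rows(cx,cy,x,y,[8.25-.05,8.15]+[8.15-.2*i for i in range(1,19)],a,p0)])
E
```

```text
t 18.18 pos [638.69  94.96 237.03] ang 0.95 r 70.2 F [1.15 6.94 3.58] tau [ 1.15 -0.12 -0.01] resist_tan 6.92 Frad_on_tool 1.26 w 26.7
[[-0.02, -0.06, -0.35], [-0.03, -0.13, -0.69], [-0.1, -0.59, -2.01], [-0.16, -1.31, -3.21], [-0.22, -2.25, -4.24], [-0.29, -3.38, -5.07], [-0.35, -4.65, -5.65], [-0.41, -6.01, -5.98], [-0.48, -7.4, -6.02], [-0.54, -8.78, -5.79], [-0.6, -10.09, -5.29], [-0.67, -11.27, -4.54], [-0.73, -12.27, -3.57], [-0.8, -13.07, -2.41], [-0.86, -13.61, -1.13], [-0.92, -13.9, 0.24], [-0.99, -13.9, 1.64], [-1.05, -13.63, 3.01], [-1.11, -13.09, 4.3], [-1.18, -12.3, 5.45]]
```

Request:
arm_command --slide '[[0,0,0],[0,0,0]]' --turn '[[0,0,0],[0,0,0]]' --grip '[255,255]' --newtons 50

```text
time_s: 18.35
ee_pos: [638.7, 94.9, 237.0]
ee_rot: [146.4, 89.8, 48.3]
force: [2.1, 6.3, 5.0]
gripper_width: 26.2
```

```bash
python3 st.py 568.5 93.8
python3 - <<'E'
from h import *
shot('side','s4');shot('top','t4')
a=cv2.imread('pics/s4.png')[130:250,200:320];b=cv2.imread('pics/t4.png')[150:270,180:300]
cv2.imwrite('pics/c4.png',np.hstack([cv2.resize(a,(400,400)),cv2.resize(b,(400,400))]))
E
python3 st.py 568.5 93.8
```

```text
t 18.35 pos [638.7   94.87 237.04] ang 0.87 r 70.21 F [2.08 6.3  5.01] tau [ 1.1  -0.14  0.01] resist_tan 6.27 Frad_on_tool 2.18 w 26.2
t 18.45 pos [638.71  94.86 237.06] ang 0.87 r 70.21 F [2.27 7.99 4.43] tau [ 1.08 -0.16 -0.01] resist_tan 7.96 Frad_on_tool 2.39 w 26.4
```

View pics/c4.png

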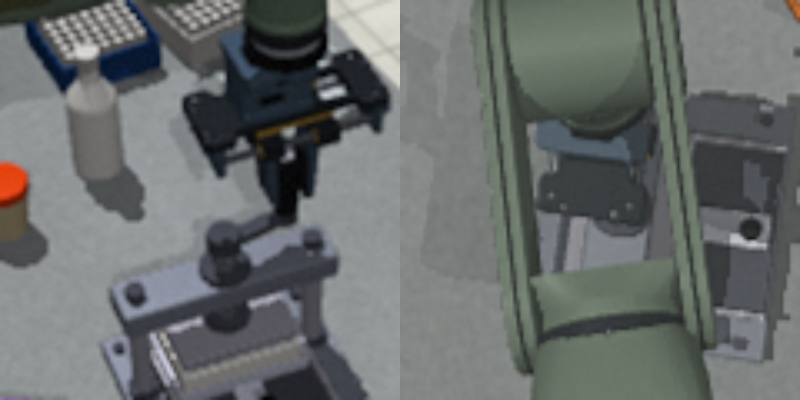

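The sensor noise is about ±1 N, so I'll average several readings. With the firmer grip I'll go on a little.

Request:
arm_command --slide '[[0,0.01,0.09],[0,0.01,0.18]]' --turn '[[0,0,0],[0,0,0]]' --grip '[255,255]'

```text
time_s: 18.62
ee_pos: [638.7, 93.4, 237.0]
ee_rot: [147.5, 89.8, 49.5]
force: [2.3, 7.7, 3.9]
gripper_width: 26.2
```

```bash
cat > avg.py <<'E'
from h import *
L=[]
for i in range(6):
    s=env.state(); L.append(np.r_[s['force'],s['torque'],s['ee_pos']]); env.grab_frame('side')
L=np.array(L);print(L[:,:6].round(2));print(L.mean(0).round(2),L.std(0).round(2))
E
python3 st.py 568.5 93.8; python3 avg.py
```

```text
t 18.62 pos [638.68  93.36 237.04] ang -0.36 r 70.18 F [2.33 7.72 3.88] tau [ 1.24 -0.22 -0.01] resist_tan 7.73 Frad_on_tool 2.28 w 26.2
[[ 2.33  7.72  3.88  1.24 -0.22 -0.01]
 [ 1.95  6.74  2.32  1.21 -0.2   0.06]
 [ 2.51  6.68  3.92  1.2  -0.21  0.01]
 [ 1.82  6.67  3.66  1.15 -0.24  0.  ]
 [ 2.12  7.02  3.93  1.16 -0.18  0.  ]
 [ 1.66  6.99  3.53  1.13 -0.22  0.03]]
[ 2.0700e+00  6.9700e+00  3.5400e+00  1.1800e+00 -2.1000e-01  1.0000e-02
  6.3869e+02  9.3230e+01  2.3702e+02] [0.29 0.36 0.57 0.04 0.02 0.02 0.01 0.06 0.01]
```

Request:
arm_command --slide '[[0.01,0,0.12],[0.01,0,0.24]]' --turn '[[0,0,0],[0,0,0]]' --grip '[255,255]'

```text
time_s: 19.08
ee_pos: [638.6, 91.2, 237.0]
ee_rot: [143.9, 89.8, 45.9]
force: [3.0, 7.8, 3.4]
gripper_width: 26.4
```

```bash
python3 st.py 568.5 93.8; python3 avg.py
```

```text
t 19.08 pos [638.6   91.17 236.96] ang -2.15 r 70.14 F [3.01 7.84 3.43] tau [ 1.31 -0.36 -0.03] resist_tan 7.95 Frad_on_tool 2.71 w 26.4
[[ 3.01  7.84  3.43  1.31 -0.36 -0.03]
 [ 3.31  7.72  4.08  1.27 -0.29  0.01]
 [ 2.33  6.67  4.41  1.25 -0.26  0.02]
 [ 2.55  6.43  3.55  1.24 -0.31  0.  ]
 [ 3.13  7.29  2.74  1.22 -0.32 -0.04]
 [ 3.08  6.21  4.04  1.21 -0.29  0.01]]
[ 2.9000e+00  7.0300e+00  3.7100e+00  1.2500e+00 -3.1000e-01 -0.0000e+00
  6.3860e+02  9.0990e+01  2.3696e+02] [0.34 0.63 0.54 0.03 0.03 0.02 0.01 0.08 0.01]
```

Peak reading is about 7.9 N and the mat has bottomed. Now winding back about 3.9 rad with the grip held.

Run:
```python
from h import *
ths=[-.08,-.2]+[-.2-.2*i for i in range(1,19)]
print([[float(v) for v in q] for q in rows(568.5,90.8,638.5,90.8,ths,0,0)], ths[-1])
```

```text
[[-0.03, -0.1, -0.55], [-0.06, -0.33, -1.36], [-0.13, -0.93, -2.62], [-0.19, -1.76, -3.74], [-0.25, -2.8, -4.68], [-0.32, -4.01, -5.39], [-0.38, -5.33, -5.84], [-0.45, -6.71, -6.02], [-0.51, -8.11, -5.93], [-0.57, -9.46, -5.56], [-0.64, -10.7, -4.92], [-0.7, -11.8, -4.06], [-0.76, -12.7, -2.99], [-0.83, -13.37, -1.76], [-0.89, -13.79, -0.43], [-0.95, -13.93, 0.96], [-1.02, -13.8, 2.35], [-1.08, -13.39, 3.69], [-1.14, -12.72, 4.92], [-1.21, -11.82, 5.99]] -3.8000000000000003
```

Doing the first part and checking forces.

Request:
arm_command --slide '[[-0.03,-0.1,-0.55],[-0.06,-0.33,-1.36],[-0.13,-0.93,-2.62],[-0.19,-1.76,-3.74],[-0.25,-2.8,-4.68],[-0.32,-4.01,-5.39],[-0.38,-5.33,-5.84]]' --turn '[[0,0,0],[0,0,0],[0,0,0],[0,0,0],[0,0,0],[0,0,0],[0,0,0]]' --grip '[255,255,255,255,255,255,255]'

```text
time_s: 19.97
ee_pos: [595.6, 157.5, 240.7]
ee_rot: [126.8, 89.5, 28.8]
force: [6.6, 8.0, 1.4]
gripper_width: 26.4
```

```bash
python3 st.py 568.5 90.8
python3 - <<'E'
from h import *
ths=[-1.2-.2*i for i in range(1,15)]
a=1.2;print([[float(v) for v in q] for q in rows(568.5,90.8,568.5+70*np.cos(a),90.8+70*np.sin(a),ths,-1.2,0)], ths[-1])
E
```

```text
t 19.97 pos [595.58 157.54 240.73] ang 67.92 r 72.02 F [6.58 8.02 1.4 ] tau [ 1.38 -0.88 -0.02] resist_tan -3.08 Frad_on_tool 9.9 w 26.4
[[-0.06, -1.39, -0.18], [-0.13, -2.78, -0.09], [-0.19, -4.13, 0.28], [-0.25, -5.37, 0.92], [-0.32, -6.47, 1.78], [-0.38, -7.37, 2.85], [-0.45, -8.05, 4.08], [-0.51, -8.46, 5.41], [-0.57, -8.6, 6.8], [-0.64, -8.47, 8.19], [-0.7, -8.06, 9.53], [-0.76, -7.39, 10.76], [-0.83, -6.49, 11.83], [-0.89, -5.4, 12.7]] -4.0
```

Run:
```python
from h import *
ths=[-1.2-.2*i for i in range(1,15)]
a=1.2;print([[float(v) for v in q] for q in rows(568.5,93.3,568.5+70*np.cos(a),90.8+70*np.sin(a),ths,-1.2,0)], ths[-1])
```

```text
[[-0.06, -1.42, -0.43], [-0.13, -2.81, -0.33], [-0.19, -4.16, 0.04], [-0.25, -5.41, 0.67], [-0.32, -6.51, 1.54], [-0.38, -7.41, 2.6], [-0.45, -8.08, 3.83], [-0.51, -8.5, 5.16], [-0.57, -8.64, 6.55], [-0.64, -8.5, 7.94], [-0.7, -8.09, 9.28], [-0.76, -7.42, 10.51], [-0.83, -6.53, 11.58], [-0.89, -5.43, 12.45]] -4.0
```

Request:
arm_command --slide '[[-0.06,-1.42,-0.43],[-0.13,-2.81,-0.33],[-0.19,-4.16,0.04],[-0.25,-5.41,0.67],[-0.32,-6.51,1.54],[-0.38,-7.41,2.6],[-0.45,-8.08,3.83]]' --turn '[[0,0,0],[0,0,0],[0,0,0],[0,0,0],[0,0,0],[0,0,0],[0,0,0]]' --grip '[255,255,255,255,255,255,255]'

```text
time_s: 20.55
ee_pos: [507.2, 127.7, 244.9]
ee_rot: [43.2, 89.9, -54.7]
force: [3.3, 0.9, -0.4]
gripper_width: 26.4
```

```bash
python3 st.py 568.5 93.3
python3 - <<'E'
from h import *
ths=[-2.6-.2*i for i in range(1,8)]
a=2.6;print([[float(v) for v in q] for q in rows(568.5,93.3,568.5+70*np.cos(a),93.3+70*np.sin(a),ths,-2.6,0)], ths[-1])
E
```

```text
t 20.55 pos [507.18 127.69 244.92] ang 150.71 r 70.3 F [ 3.33  0.87 -0.4 ] tau [-0.04 -0.8  -0.  ] resist_tan -2.39 Frad_on_tool -2.48 w 26.4
[[-0.06, -0.42, 1.33], [-0.13, -0.56, 2.72], [-0.19, -0.42, 4.12], [-0.25, -0.01, 5.45], [-0.32, 0.66, 6.68], [-0.38, 1.56, 7.75], [-0.45, 2.65, 8.62]] -4.0
```

Good, free running. The rest:

Request:
arm_command --slide '[[-0.06,-0.42,1.33],[-0.13,-0.56,2.72],[-0.19,-0.42,4.12],[-0.25,-0.01,5.45],[-0.32,0.66,6.68],[-0.38,1.56,7.75],[-0.45,2.65,8.62],[-0.45,2.65,8.62],[-0.45,2.65,8.62],[-0.45,2.65,8.62]]' --turn '[[0,0,0],[0,0,0],[0,0,0],[0,0,0],[0,0,0],[0,0,0],[0,0,0],[0,0,0],[0,0,0],[0,0,0]]' --grip '[255,255,255,255,255,255,255,255,255,255]'

```text
time_s: 21.38
ee_pos: [523.2, 39.6, 249.2]
ee_rot: [154.8, 89.8, 56.7]
force: [5.7, 5.7, 0.2]
gripper_width: 26.4
```

```bash
python3 st.py 568.5 93.3
python3 - <<'E'
from h import *
shot('side','s5');shot('top','t5')
a=cv2.imread('pics/s5.png')[130:270,200:340];b=cv2.imread('pics/t5.png')[150:290,180:320]
cv2.imwrite('pics/c5.png',np.hstack([cv2.resize(a,(400,400)),cv2.resize(b,(400,400))]))
E
```

```text
t 21.38 pos [523.23  39.55 249.16] ang -130.11 r 70.28 F [5.69 5.75 0.21] tau [ 0.92 -0.92  0.  ] resist_tan 0.65 Frad_on_tool -8.06 w 26.4
```

View pics/c5.png

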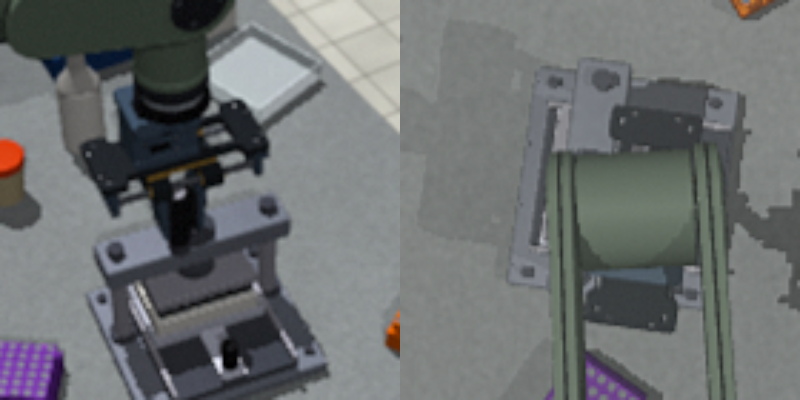

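Request:
arm_command --slide '[[0,0.1,-0.12],[0,0.17,-0.23],[0,0.17,-0.23]]' --turn '[[0,0,0],[0,0,0],[0,0,0]]' --grip '[255,255,255]'

```text
time_s: 21.73
ee_pos: [523.3, 40.2, 249.3]
ee_rot: [-41.6, 89.9, -139.6]
force: [-0.6, -0.3, 4.4]
gripper_width: 26.9
```

```bash
python3 st.py 568.5 93.3
```

```text
t 21.73 pos [523.26  40.16 249.34] ang -130.41 r 69.79 F [-0.6  -0.33  4.39] tau [-0.09  0.1  -0.03] resist_tan -0.24 Frad_on_tool 0.64 w 26.9
```

Unloaded. Opening evenly, then straight up.

Request:
arm_command --slide '[[0,0,0],[0,0,0],[0,0,0],[0,0,0],[0,0,0],[0,0,0],[0,0,0],[0,0,0],[0,0,0],[-3,0,0],[-6,0,0],[-10,0,0],[-12,0,0],[-12,0,0]]' --turn '[[0,0,0],[0,0,0],[0,0,0],[0,0,0],[0,0,0],[0,0,0],[0,0,0],[0,0,0],[0,0,0],[0,0,0],[0,0,0],[0,0,0],[0,0,0],[0,0,0]]' --grip '[0,0,0,0,0,0,0,0,0,0,0,0,0,0]'

```text
time_s: 22.9
ee_pos: [525.8, 41.6, 374.9]
ee_rot: [102.1, 89.4, 4.1]
force: [1.5, -0.0, 0.0]
gripper_width: 91.3
```

Request:
arm_command --slide '[[0,-4,0],[0,-8,0],[0,-12,0],[0,-16,0],[0,-20,0],[0,-20,0]]' --turn '[[0,0,0],[0,0,0],[0,0,0],[0,0,0],[0,0,0],[0,0,0]]' --grip '[0,0,0,0,0,0]'

```text
time_s: 23.4
ee_pos: [319.4, 69.5, 369.3]
ee_rot: [-103.2, 89.9, 158.8]
force: [0.4, -0.3, 0.1]
gripper_width: 91.1
```

Run:
```python
from h import *
s=env.state();print(s['time_s'],s['ee_pos'],s['force'],s['qvel'].round(2))
shot('side','s6');shot('top','t6')
a=cv2.imread('pics/s6.png')[160:290,210:340];b=cv2.imread('pics/t6.png')[150:280,190:320]
cv2.imwrite('pics/c6.png',np.hstack([cv2.resize(a,(400,400),interpolation=3),cv2.resize(b,(400,400),interpolation=3)]))
for cam in ['top','side']:
    d=np.load(f'pics/{cam[0]}6.npy'); V,U=np.mgrid[:420,:560]; P=w(cam,U,V,d)
    m=(abs(P[...,0]-568)<100)&(abs(P[...,1]-94)<100)&(P[...,2]>262)&(P[...,2]<310);q=P[m];print(cam,'sleeve',len(q),q.mean(0) if len(q) else '')
    for n in ['cup_a','alcohol','tube_box']:
        print(n,[(np.round(r['point']),round(r['p'],2)) for r in env.search_frame(cam,n)][:3])
    if cam=='side':
        yaw=np.radians(82);ex=np.array([np.cos(yaw),np.sin(yaw)]);ey=np.array([-ex[1],ex[0]])
        X=(P[...,:2]-[568.5,93.5])@ex;Y=(P[...,:2]-[568.5,93.5])@ey
        for x0 in range(-60,0,5):
            mm=(X>=x0)&(X<x0+5)&(abs(Y)<45)&(P[...,2]>20)&(P[...,2]<125); print(x0,np.sort(P[mm][:,2])[::max(1,mm.sum()//8)].round(0))
```

```text
23.4 [319.44297656  69.48379242 369.31336261] [ 0.39759546 -0.33511683  0.08493522] [-1.42  4.94 -4.91 -1.53 -6.02 -1.96]
top sleeve 88 [522.52079456  42.57424647 286.07385478]
cup_a [(array([ 640., -293.,   69.]), 0.85), (array([462., 410.,  72.]), 0.78)]
alcohol [(array([594., 438., 113.]), 0.8), (array([577.,  73.,  98.]), 0.58)]
tube_box [(array([ 441., -389.,   36.]), 0.75), (array([578.,  73.,  99.]), 0.37)]
side sleeve 87 [520.9124603   32.70238953 279.09381914]
cup_a [(array([ 631., -300.,   67.]), 0.83), (array([452., 395.,  62.]), 0.58), (array([550.,  58.,  66.]), 0.34)]
alcohol [(array([592., 432.,  87.]), 0.56), (array([ 438., -405.,   36.]), 0.18)]
tube_box [(array([ 437., -401.,   32.]), 0.72), (array([560.,  70.,  97.]), 0.32)]
-60 [22. 29. 31. 32. 34. 35. 36. 38. 40. 46.]
-55 [ 28.  31.  35.  36.  39.  42.  45.  49. 110.]
-50 [26. 36. 43. 46. 55. 64. 93. 99.]
-45 [ 23.  46.  53.  60.  65.  75.  90.  98. 103.]
-40 [ 36.  62.  65.  69.  76.  77.  97. 100. 102.]
-35 [ 57.  71.  95.  97.  99. 100. 101. 103. 104.]
-30 [ 94.  97.  98.  99. 100. 102. 104. 106. 115.]
-25 [ 93.  97. 100. 101. 102. 103. 104. 109. 113. 116.]
-20 [ 93.  96.  98. 102. 103. 104. 109. 111. 116.]
-15 [ 96.  97.  99.  99. 100. 102. 105. 108. 109. 111.]
-10 [ 94.  96.  98.  99. 100. 101. 103. 106. 108.]
-5 [ 93.  95.  96.  97.  97.  97.  98.  98.  99.  99. 100. 100.]
```

View pics/c6.png

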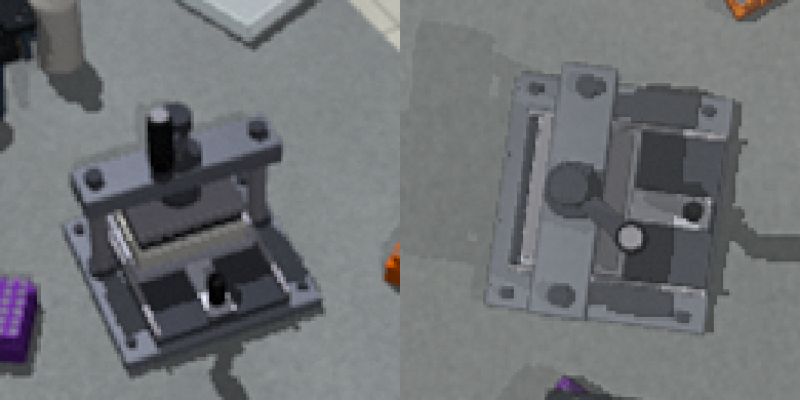

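View pics/t6.png

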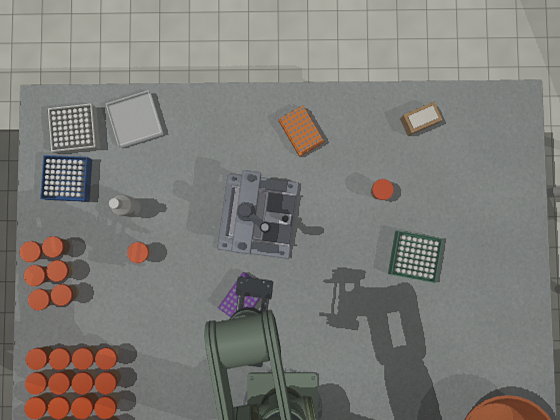

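Checks after release. The side crop shows the platen clear above the capped rack. The sleeve (top crop (630,237)) has stayed where I left it, and the knob is still fully in. The cups, bottle and box are at their original pixels. Handing in.

Run:
```python
from h import *
s=env.state();print(s['time_s'],s['qvel'].round(2),s['force'].round(2));print(env.job_done())
```

```text
23.8 [ 0.13 -0.24  0.11 -0.03  0.12 -0.05] [0.63 0.05 0.01]
the job is handed in; nothing more can be done
None
```

The job is done and handed in at 23.8 s. I pushed the tray in, pressed the mat home, wound the press back up and released the crank.

- **Tray:** I gripped the knob and slid the tray 90 mm to its stop, where the force rose to about 21 N.
- **Pressing:** I held the grip through about 1.3 turns clockwise. Resistance was about 1 N running free, then about 4.2 N as the mat went in from roughly 6.4 rad. It climbed from about 8.1 rad, and I stopped at a peak reading of about 7.9 N.
- **Winding back:** I wound up about 4 rad with the grip held, took the side load off, opened the jaws and moved clear.

**Last checks:**
- The platen's top face is at about 100 mm, so its underside is at about 88 mm. The mat top is at about 76 mm, so the gap is about 12 mm.
- The crank stayed where I left it, and the tray is still in with the capped rack.
- The cups, bottle and box look unmoved in the last pictures.

**What did not agree:**
- The force sensor scattered by up to 1 N.
- Near the end the load rose less per step than described, and it eased slightly while I held still. The sleeve probably crept a few millimetres in the pads.
- The 7.9 N is therefore a peak value. The average near the end was about 7 N, still above the 6.5 N needed and well below the 12 N limit.

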